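# Put away the washed cups, spice jars and cooker weight

### The job

Sort the washed things standing on the kitchen platform: stand both steel cups upright on the steel tray, stand the two spice jars upright in the wooden caddy, one in each bay, and put the pressure pan's weight into the smallest of the three steel bowls. Leave the three bowls standing where they are, and let go of everything at the end.

Things in the scene. Friction and masses are not known exactly. Their poses are not given: they have to be found in the camera images.
- cup_a_mid (a point): plain steel tea cup without handle, open at the top and standing upright, 70 mm tall, 48 mm across the foot and 55 mm across the rim, about 90 g; one of two alike. This point is its centre, 35 mm above its foot; z points up out of its mouth
- cup_b_mid (a point): plain steel tea cup without handle, open at the top and standing upright, 70 mm tall, 48 mm across the foot and 55 mm across the rim, about 90 g; one of two alike. This point is its centre, 35 mm above its foot; z points up out of its mouth
- jar_a_mid (a point): small closed spice jar, steel with a black screw cap, standing upright, 64 mm tall, body 38 mm and cap 41 mm across (the cap is the top 18 mm), about 110 g; one of two alike. This point is its centre, 32 mm above its foot; z points up through its cap
- jar_b_mid (a point): small closed spice jar, steel with a black screw cap, standing upright, 64 mm tall, body 38 mm and cap 41 mm across (the cap is the top 18 mm), about 110 g; one of two alike. This point is its centre, 32 mm above its foot; z points up through its cap
- weight_mid (a point): pressure pan's whistle weight, a plain steel spindle standing upright, 56 mm tall: a straight round body 28 mm across from 3 to 42 mm above its foot, then a 12 mm neck and a small 20 mm knob on top, about 90 g. This point is on its axis, 28 mm above its foot; z points up
- tray: fixed flat steel serving tray, 250 mm along its x by 190 mm along its y, rim 16 mm tall, wall and floor 4 mm thick; place for the cups. Origin at the centre of its underside (its floor is 4 mm above), z up
- caddy: fixed open wooden spice caddy, 170 mm along its x by 92 mm along its y, 30 mm tall, walls and floor 6 mm thick; a 6 mm wall across its middle, as tall as the rim, parts it into two equal bays centred 41 mm either way along x, each 76 by 80 mm inside. Origin at the centre of its underside, z up
- bowl_small: the smallest of the stacking set of three plain round steel bowls, loose on the stone: 100 mm across the rim, 36 mm tall, foot 62 mm across, wall and floor 3 mm thick, flaring sides, 150 g. Origin at the centre of its underside, z up. Place for the weight, which may stand, lean or lie inside.
- bowl_medium: the middle one of the stacking set of three plain round steel bowls, loose on the stone: 124 mm across the rim, 46 mm tall, foot 77 mm across, wall and floor 3 mm thick, flaring sides, 186 g. Origin at the centre of its underside, z up. Not needed for this job.
- bowl_large: the largest of the stacking set of three plain round steel bowls, loose on the stone: 148 mm across the rim, 56 mm tall, foot 92 mm across, wall and floor 3 mm thick, flaring sides, 222 g. Origin at the centre of its underside, z up. Not needed for this job.
Mind the look-alikes: they are no part of the job. What is shaped like the part that bears cup_a_mid but blue is not meant. Leave any yellow look-alike of the caddy alone.

How it is judged:
By the outcome, as a careful person would: the job done as asked, in the order asked, and still so for the second after the job is handed in, with the robot touching nothing.
It also fails if it takes over 122 s, if anything falls off the work surface, if the arm or the gripper's body presses on something with over 40 N, if the wrist force passes 120 N, or if a joint passes its speed limit or range.

### The arm

A 6-joint arm with a two-finger parallel gripper is mounted at the origin on the work surface. World frame = base frame: x ahead of the robot, y to its left, z up, the work surface at z = 0. Lengths are in mm, angles in rad, forces in N, time in s.
With the tool pointing down it reaches from about 275 to 850 mm from the base axis. Payload 19 kg.
Tool frame: the origin (TCP) lies midway between the tips of the shut fingers; the grasp point (between the pads) lies 19 mm behind it (arm.hold_point_z is the z of the grasp point in the tool frame, in mm); z points along the fingers, y is the line along which they close (so a half turn about z gives the same grasp; the last joint's range is limited). The gripper opens to 85 mm and grips with 20 to 120 N. Pads are 22 mm wide; open, the fingers measure 114 mm over their backs; the gripper's body (76 mm by 85 mm) begins 54 mm behind the grasp point. The pads swing forward as they close: fully open they stand 13 mm farther back than shut.
Start: joints at [-1.411, 0.15, 1.437, -0, 1.554, -0.134], TCP at [166.489, -550.338, 231.267] pointing down, gripper open.
Joint ranges: [-2.8, 2.8], [-0.68, 2.1], [0.12, 2.68], [-1.39, 4.53], [0.16, 2.79], [-2.81, 2.81]. Speed limits (rad/s): [1.89, 1.89, 2.22, 3.01, 3.01, 3.01].

### API

Orientations are given as a unit quaternion [x, y, z, w].
In Python, from bench import arm, optics gives the robot as it stands.
- The arm moves only by the tool apply_moves, never from a script. Its argument "targets" is a list of rows, each a list of 3 entries, a list of its own where there are three numbers: the turn, a rotation vector about the tool's x, y, z in degrees, then the shift along the tool's x, y, z in mm, then the opening in per cent of the stroke, from 0 (shut) to 100 (fully open). In form: [[[wx, wy, wz], [dx, dy, dz], jaw], ...]. A call has 1 to 8 rows; each row is the pose to reach, as a shift and turn from the pose commanded when the call began, along the tool's axes at that moment; what a row does not reach only later rows make up. A row lasts 1/10 s, in which the tool goes at most 50 mm and 8.59 degrees, less where a joint would pass 70% of its speed; a pose out of reach is approached as far as the arm can. A call with a gripper value outside its range is refused whole. The fingers move at their own pace and stop on an object; "squeeze" is the grip in N (left out, the last holds). Time passes only in rows, so rows that repeat a pose let the fingers close. It gives the time, the measured TCP pose, the force, the opening and the grip force at its end, in the units of the state.
- arm.read_state(): the state, without advancing time (a new reading comes with each control period).
- optics.grab_frame(name): name is "scene" or "top" or "wrist"; returns a dict with "image" (384x512x3 uint8, blue, green, red), "fx", "fy", "cx", "cy" (pixels), "pose" (4x4, takes a point from camera to world coordinates); the wrist camera has in their place "mount" (4x4, takes a point from camera to tool coordinates, whose origin is the TCP and whose axes are the flange's). Camera axes: x right, y up, looking along -z (the intrinsics and any distortion apply to the point x, -y, -z); pixel columns grow to the right and rows downward; lengths in mm; the calibration is good to about 2 mm. The wrist camera is an equidistant fisheye: a pixel r from the principal point sees the ray r / f radians off the axis. A picture is of the moment at which its call begins: read the wrist's pose just before it. There is no depth.
- arm.sign_off(): hands the job in; it is judged then, once.
The state is a dict: "clock": time; "joint_positions": joint angles; "joint_vel": joint speeds; "joint_efforts": joint torques, N m; "ee_pos": TCP position; "ee_rot": TCP orientation; "ft_force": force on the tool from outside, world axes, zero at the start; "moment": the same for the moment, N m; "gripper_width": finger opening in mm; "gripper_force": force on a finger pad.
Only numpy, scipy, OpenCV 4.12 (cv2) and the standard library are available. Lean on these libraries where they do the work, as an engineer would, in place of code of your own. Each camera call takes 0.05 s, during which the arm holds its last target. There are 200 camera calls.

## Working session

There is one attempt and no reset: what is moved stays moved. The work goes in short steps, Python scripts to look and compute and a tool call to move; the robot and the scene stay as the last step left them, time stands still between calls to the robot, and variables do not carry over. Pictures are saved under pics/ and viewed, at most 14 in all, crops included, and the job is handed in when it is done.

Besides the shell and the picture viewer there is one more tool, called after ">>>" by a JSON object that holds its "op" and its "data". apply_moves: Moves the arm, as the interface text tells. Its arguments: {"type":"object","properties":{"targets":{"type":"array","items":{"type":"array"}},"squeeze":{"type":"number"}},"required":["targets"]}

```bash
mkdir -p pics; ls
python3 - <<'E'
from bench import arm, optics
import cv2,numpy as np
s=arm.read_state();print(s, arm.hold_point_z)
for n in("scene","top","wrist"):
    f=optics.grab_frame(n);cv2.imwrite(f"pics/{n}0.png",f["image"])
    print(n,{k:(np.round(v,3).tolist() if k in("pose","mount") else v) for k,v in f.items() if k!="image"})
E
```

```text
pics
{'clock': 0.0, 'joint_positions': array([-1.41099670e+00,  1.51005236e-01,  1.43802391e+00, -5.88397534e-06,
        1.55380581e+00, -1.34005139e-01]), 'joint_vel': array([-3.41097448e-04, -4.38920126e-05,  3.71079565e-04,  1.96760605e-04,
       -2.07496871e-04, -1.40346249e-03]), 'joint_efforts': array([ 1.16748703e-03, -7.13052535e+01, -5.70856869e+01, -1.05651795e-04,
        9.16864956e-03,  4.92464881e-05]), 'ee_pos': array([ 166.45462441, -550.12279854,  230.66805346]), 'ee_rot': array([ 9.89229037e-01,  1.46374610e-01, -1.09521972e-05, -6.21061114e-04]), 'ft_force': array([-1.29482046,  0.17057633, -0.97360649]), 'moment': array([ 0.02346844, -0.00379734,  0.00410152]), 'gripper_force': 0.0, 'gripper_width': 85.63010220738519} -18.700000000000003
scene {'fx': 346.6094670300467, 'fy': 346.6094670300467, 'cx': 265.48083733945396, 'cy': 193.61531384026435, 'pose': [[0.508, -0.489, 0.709, 1293.221], [0.861, 0.303, -0.409, -494.136], [-0.015, 0.818, 0.575, 672.531], [0.0, 0.0, 0.0, 1.0]]}
top {'fx': 465.6116574731948, 'fy': 465.6116574731948, 'cx': 259.3082210991291, 'cy': 180.09017298257015, 'pose': [[0.007, 0.991, -0.136, 340.881], [-1.0, 0.006, -0.007, -81.478], [-0.006, 0.136, 0.991, 1515.649], [0.0, 0.0, 0.0, 1.0]]}
wrist {'fx': 297.3186396354542, 'fy': 297.3186396354542, 'cx': 253.35702860195116, 'cy': 194.3872015878942, 'mount': [[-0.001, 0.961, 0.277, 71.236], [1.0, 0.001, 0.0, 0.349], [-0.0, 0.277, -0.961, -142.078], [0.0, 0.0, 0.0, 1.0]]}
```

View pics/top0.png

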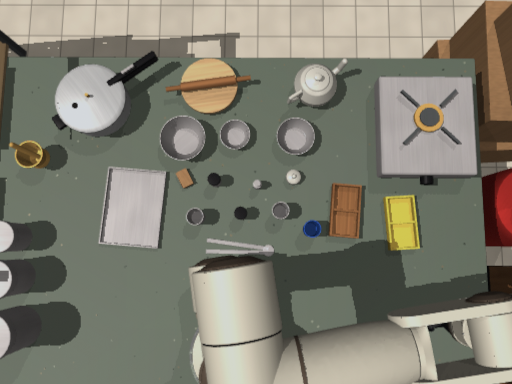

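View pics/scene0.png

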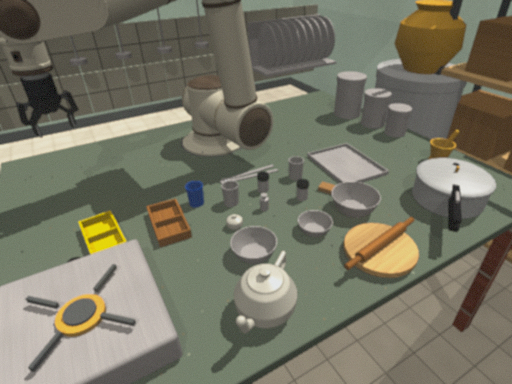

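Create h.py:
```python
from bench import arm, optics
import cv2,numpy as np
from scipy.spatial.transform import Rotation as R
def proj_ray(f,u,v,T=None):
    x=(u-f["cx"])/f["fx"];y=(v-f["cy"])/f["fy"]
    if T is None: T=f["pose"]; d=np.array([x,-y,-1.])
    else:
        r=np.hypot(x,y); d=np.array([x/r*np.sin(r),-y/r*np.sin(r),-np.cos(r)]) if r>1e-9 else np.array([0,0,-1.])
    return T[:3,3],T[:3,:3]@d
def atz(f,u,v,z,T=None):
    o,d=proj_ray(f,u,v,T); return (o+d*(z-o[2])/d[2])
def wristT(f,s):
    M=np.eye(4);M[:3,:3]=R.from_quat(s["ee_rot"]).as_matrix();M[:3,3]=s["ee_pos"]
    return M@f["mount"]
def pix(f,p,T=None):
    W=f["pose"] if T is None else T
    c=W[:3,:3].T@(np.array(p)-W[:3,3])
    if T is None: return f["cx"]+f["fx"]*c[0]/-c[2], f["cy"]-f["fy"]*c[1]/-c[2]
    r=np.arctan2(np.hypot(c[0],c[1]),-c[2]);h=np.hypot(c[0],c[1])
    return f["cx"]+f["fx"]*r*c[0]/h, f["cy"]-f["fy"]*r*c[1]/h
```

```text
(no output)
```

Top view: candidates for the steel cups are (195,216) and (280,211), with the blue look-alike at (312,229). The jars are black-capped, at (214,180) and (240,213). The weight is (257,184), with a white lidded thing at (293,177) as distractor. The bowls are large (183,138), small (235,135) and medium (296,137). The wooden caddy is (345,211), with the yellow look-alike at (402,222). The tray is (133,208), with a brown block at (185,178) as distractor.

Run:
```python
from h import *
f=optics.grab_frame("top")
for n,u,v,z in [("cupL",195,216,70),("cupR",280,211,70),("jarL",214,180,64),("jarR",240,213,64),("weight",257,184,56),("small",235,135,36),("med",296,137,46),("large",183,138,56),("blue",312,229,70),("white",293,177,40),("tray",133,208,16),("caddy",345,211,30),("tongs",268,249,10),("sponge",185,178,20)]:
    print(n,atz(f,u,v,z)[:2].round())
cv2.imwrite("pics/topcrop.png",cv2.resize(f["image"][100:260,90:370],None,fx=2.8,fy=2.8,interpolation=cv2.INTER_CUBIC))
```

```text
cupL [426. 128.]
cupR [ 443. -136.]
jarL [540.  71.]
jarR [436. -12.]
weight [529. -64.]
small [692.   9.]
med [ 684. -188.]
large [676. 175.]
blue [ 388. -235.]
white [ 554. -179.]
tray [453. 336.]
caddy [ 447. -345.]
tongs [ 325. -100.]
sponge [552. 170.]
```

View pics/topcrop.png

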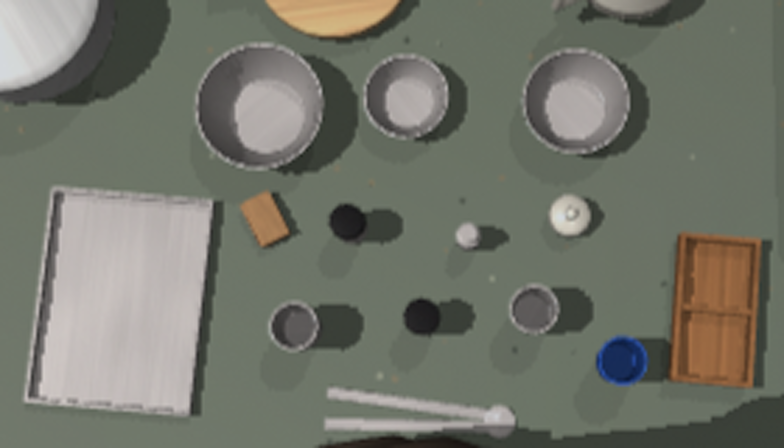

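The close crop confirms the choices: plain steel cups at crop (294,326) and (534,309), black-capped jars at (348,222) and (421,316), a grey spindle with a knob at (467,236), and the smallest bowl at (406,97). Next I move up over the middle for a closer wrist view.

>>> {"op": "apply_moves", "data": {"targets": [[[0, 0, 8], [200, -212, -80], 100], [[0, 0, 16.8], [406, -431, -149], 100], [[0, 0, 16.8], [406, -431, -149], 100], [[0, 0, 16.8], [406, -431, -149], 100], [[0, 0, 16.8], [406, -431, -149], 100], [[0, 0, 16.8], [406, -431, -149], 100], [[0, 0, 16.8], [406, -431, -149], 100], [[0, 0, 16.8], [406, -431, -149], 100]]}}

```text
clock: 1.0
ee_pos: [339.5, -201.2, 329.9]
ee_rot: [1.0, 0.0, 0.0, 0.0]
ft_force: [0.8, 0.1, 0.2]
gripper_width: 85.3
gripper_force: 0.0
```

Run:
```python
from h import *
s=arm.read_state();print(s["clock"],s["ee_pos"],R.from_quat(s["ee_rot"]).as_matrix().round(3).tolist())
```

```text
1.0 [ 339.46528258 -201.23324373  329.90414578] [[1.0, 0.0, 0.0], [0.0, -1.0, -0.0], [0.0, 0.0, -1.0]]
```

Now yaw is 0, so tool x = world x, y = −world y, z = −world z.

>>> {"op": "apply_moves", "data": {"targets": [[[0, 0, 0], [90, -190, -80], 100], [[0, 0, 0], [90, -190, -80], 100], [[0, 0, 0], [90, -190, -80], 100], [[0, 0, 0], [90, -190, -80], 100], [[0, 0, 0], [90, -190, -80], 100], [[0, 0, 0], [90, -190, -80], 100]]}}

```text
clock: 1.6
ee_pos: [430.1, -10.7, 410.2]
ee_rot: [1.0, 0.002, 0.001, -0.0]
ft_force: [0.1, -0.1, -0.3]
gripper_width: 85.4
gripper_force: 0.0
```

Run:
```python
from h import *
s=arm.read_state();print(s["clock"],s["ee_pos"],s["ee_rot"],s["joint_positions"].round(2))
f=optics.grab_frame("wrist");T=wristT(f,s)
im=f["image"].copy();cv2.imwrite("pics/w1raw.png",im)
for n,p in dict(cupL=(426,128,70),cupR=(443,-136,70),jarL=(540,71,64),jarR=(436,-12,64),w=(529,-64,56),small=(692,9,36),tray=(453,336,16),caddy=(447,-345,30)).items():
    u,v=pix(f,p,T);print(n,round(u,1),round(v,1))
cv2.imwrite("pics/w1.png",cv2.resize(im,None,fx=1.5,fy=1.5,interpolation=cv2.INTER_CUBIC))
```

```text
1.6 [430.06951794 -10.72305874 410.19310475] [ 9.99997387e-01  2.20187386e-03  5.91356392e-04 -1.67468197e-04] [-0.2  -0.15  1.38  0.    1.91  1.36]
cupL 170.8 158.0
cupR 328.7 148.3
jarL 203.3 88.6
jarR 254.1 150.8
w 285.9 95.2
small 242.4 6.2
tray 82.3 143.8
caddy 422.6 148.4
```

View pics/w1.png

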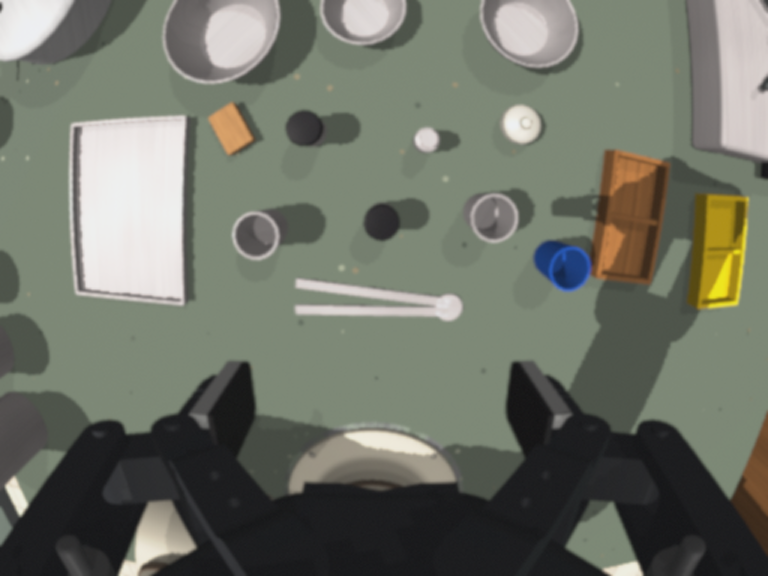

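The wrist view shows the cup rims at (256,236) and (495,217), the jar caps at (304,127) and (381,221), and the weight knob at (427,139). Tray corners are (71,124), (186,117), (184,303) and (76,293). Caddy corners are (612,150), (667,160), (649,284) and (594,277).

Run:
```python
from h import *
s=arm.read_state();f=optics.grab_frame("wrist");T=wristT(f,s);im=f["image"]
g=optics.grab_frame("top")
def comp(F,mask,u,v,rad=14):
    n,l,st,c=cv2.connectedComponentsWithStats(mask.astype(np.uint8))
    k=[i for i in range(1,n) if np.hypot(*(c[i]-[u,v]))<rad and st[i,4]>8]
    return [(c[i].round(1).tolist(),st[i].tolist()) for i in k]
for nm,F,TT,pts in (("w",f,T,dict(cupL=(171,158,70),cupR=(330,145,70),jarL=(203,85,64),jarR=(254,147,64),wt=(285,93,56))),
                 ("t",g,None,dict(cupL=(195,216,70),cupR=(280,211,70),jarL=(214,180,64),jarR=(240,213,64),wt=(257,184,56)))):
    I=F["image"].astype(int);hsv=cv2.cvtColor(F["image"],cv2.COLOR_BGR2HSV)
    for n,(u,v,z) in pts.items():
        m=(I.max(2)<28) if "jar" in n else ((hsv[...,1]<45)&(I.max(2)>45))
        for c,st in comp(F,m,u,v,9): print(nm,n,c,st,atz(F,*c,z,TT)[:2].round(1))
def quad(nm,pts,z):
    P=np.array([atz(f,u/1.5,v/1.5,z,T)[:2] for u,v in pts]);print(nm,P.round().tolist(),P.mean(0).round(1),"edges",[np.linalg.norm(P[i]-P[i-1]).round() for i in range(4)])
    e=P[2]-P[1]+P[3]-P[0];print(" long dir deg",np.degrees(np.arctan2(e[1],e[0])).round(1))
quad("tray",[(71,124),(186,117),(184,303),(76,293)],16)
quad("caddy",[(612,150),(667,160),(649,284),(594,277)],30)
```

```text
tray [[590.0, 421.0], [574.0, 232.0], [330.0, 252.0], [344.0, 440.0]] [459.4 336.1] edges [np.float64(247.0), np.float64(190.0), np.float64(245.0), np.float64(189.0)]
 long dir deg 175.4
caddy [[537.0, -305.0], [534.0, -395.0], [362.0, -384.0], [371.0, -292.0]] [ 451.2 -344. ] edges [np.float64(167.0), np.float64(90.0), np.float64(172.0), np.float64(93.0)]
 long dir deg 176.0
```

Run:
```python
from h import *
s=arm.read_state();f=optics.grab_frame("wrist");T=wristT(f,s);im=f["image"]
g=optics.grab_frame("top")
for n,u,v,z in [("cupL",256,236,70),("cupR",495,217,70),("jarL",304,126,64),("jarR",381,220,64),("wt",427,138,56)]: print("w",n,atz(f,u/1.5,v/1.5,z,T)[:2].round(1), im[int(v/1.5),int(u/1.5)])
for n,u,v,z in [("cupL",294,326,70),("cupR",534,309,70),("jarL",348,221,64),("jarR",422,316,64),("wt",467,235,56),("small",406,97,36)]: print("t",n,atz(g,89.5+u/2.8,99.5+v/2.8,z)[:2].round(1))
for nm,F,TT,pts in (("w",f,T,dict(jarL=(203,84),jarR=(254,147))),("t",g,None,dict(jarL=(214,179),jarR=(240,213)))):
  m=(F["image"].max(2)<45).astype(np.uint8);n,l,st,c=cv2.connectedComponentsWithStats(m)
  for k,(u,v) in pts.items():
    i=l[v,u];print(nm,k,i,st[i],c[i].round(1),atz(F,*c[i],58,TT)[:2].round(1))
```

```text
w cupL [426.1 125. ] [102 103 107]
w cupR [ 447.1 -140.5] [111 111 116]
w jarL [546.1  68.6] [56 55 57]
w jarR [441.3 -14.6] [47 45 46]
w wt [532.3 -65. ] [213 215 221]
t cupL [425.9 129.1]
t cupR [ 446.4 -136.8]
t jarL [544.6  72.2]
t jarR [438.3 -12.4]
t wt [530.6 -61.7]
t small [694.4  10.7]
w jarL 0 [     0      0    512    384 161982] [254.2 160.8] [416.7 -14.9]
w jarR 0 [     0      0    512    384 161982] [254.2 160.8] [416.7 -14.9]
t jarL 0 [     0      0    512    384 192291] [252.3 190.4] [508.  -49.3]
t jarR 0 [     0      0    512    384 192291] [252.3 190.4] [508.  -49.3]
```

>>> {"op": "apply_moves", "data": {"targets": [[[0, 0, 0], [-4, -138, 290], 100], [[0, 0, 0], [-4, -138, 290], 100], [[0, 0, 0], [-4, -138, 290], 100], [[0, 0, 0], [-4, -138, 290], 100], [[0, 0, 0], [-4, -138, 290], 100], [[0, 0, 0], [-4, -138, 290], 100], [[0, 0, 0], [-4, -138, 290], 100], [[0, 0, 0], [-4, -138, 290], 100]]}}

```text
clock: 2.65
ee_pos: [423.4, 124.7, 116.8]
ee_rot: [1.0, 0.0, -0.002, 0.0]
ft_force: [0.6, -0.3, 1.7]
gripper_width: 85.7
gripper_force: 0.0
```

Run:
```python
from h import *
s=arm.read_state();print(s["ee_pos"],s["ee_rot"].round(4))
f=optics.grab_frame("wrist");T=wristT(f,s);im=f["image"].copy()
u,v=pix(f,(426,127,70),T);print(u,v);cv2.circle(im,(int(u),int(v)),3,(0,0,255),-1)
cv2.imwrite("pics/w2.png",im)
```

```text
[423.42013244 124.73424073 116.75999119] [ 1.0e+00  3.0e-04 -2.4e-03  2.0e-04]
250.01588024228403 214.44944445694023
```

View pics/w2.png

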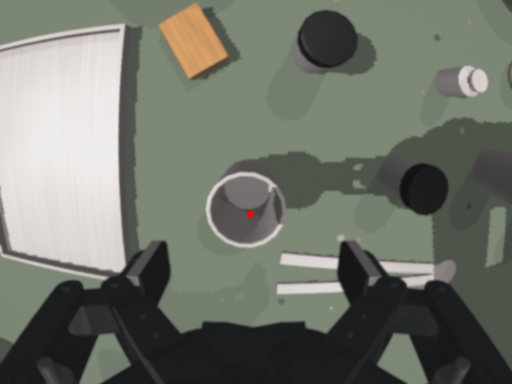

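The cup rim is centred at (246,209), about 3 mm beyond the predicted (250,214) in both x and y. I correct for that, descend and grip.

>>> {"op": "apply_moves", "data": {"targets": [[[0, 0, 0], [5, -5, 45], 100], [[0, 0, 0], [5, -5, 80], 100], [[0, 0, 0], [5, -5, 95], 100], [[0, 0, 0], [5, -5, 95], 100], [[0, 0, 0], [5, -5, 95], 45], [[0, 0, 0], [5, -5, 95], 45], [[0, 0, 0], [5, -5, 95], 45], [[0, 0, 0], [5, -5, 95], 45]], "squeeze": 40}}

```text
clock: 3.5
ee_pos: [431.4, 129.8, 26.4]
ee_rot: [1.0, 0.0, 0.002, -0.0]
ft_force: [-2.0, -1.2, 13.3]
gripper_width: 53.9
gripper_force: 39.0
```

>>> {"op": "apply_moves", "data": {"targets": [[[0, 0, 0], [0, 0, 0], 45], [[0, 0, 0], [0, 0, 0], 45], [[0, 0, 0], [0, 0, 0], 45], [[0, 0, 0], [0, 0, -20], 45], [[0, 0, 0], [0, 0, -60], 45], [[0, 0, 0], [0, 0, -60], 45]]}}

```text
clock: 4.1
ee_pos: [432.6, 130.2, 89.6]
ee_rot: [1.0, 0.0, 0.004, -0.001]
ft_force: [1.1, 0.3, -1.7]
gripper_width: 53.6
gripper_force: 42.4
```

>>> {"op": "apply_moves", "data": {"targets": [[[0, 0, 0], [-6, -40, 0], 45], [[0, 0, 0], [-12, -80, 0], 45], [[0, 0, 0], [-19, -120, 0], 45], [[0, 0, 0], [-26, -160, 0], 45], [[0, 0, 0], [-32, -195, 0], 45], [[0, 0, 0], [-33, -208, 0], 45], [[0, 0, 0], [-33, -208, 20], 45], [[0, 0, 0], [-33, -208, 35], 45]]}}

```text
clock: 4.9
ee_pos: [397.0, 338.2, 49.2]
ee_rot: [1.0, 0.001, 0.0, -0.0]
ft_force: [1.4, -0.4, -1.8]
gripper_width: 53.8
gripper_force: 42.6
```

>>> {"op": "apply_moves", "data": {"targets": [[[0, 0, 0], [0, 0, 0], 45], [[0, 0, 0], [0, 0, 0], 45]]}}

```text
clock: 5.1
ee_pos: [397.3, 337.7, 50.0]
ee_rot: [1.0, 0.0, 0.0, -0.0]
ft_force: [0.1, -0.3, -0.9]
gripper_width: 53.5
gripper_force: 42.6
```

>>> {"op": "apply_moves", "data": {"targets": [[[0, 0, 0], [0, 0, 10], 45], [[0, 0, 0], [0, 0, 15], 45], [[0, 0, 0], [0, 0, 18], 45], [[0, 0, 0], [0, 0, 19], 45], [[0, 0, 0], [0, 0, 19], 45], [[0, 0, 0], [0, 0, 19], 45]]}}

```text
clock: 5.7
ee_pos: [397.0, 337.9, 30.6]
ee_rot: [1.0, 0.0, 0.0, -0.0]
ft_force: [-0.4, -1.1, 3.2]
gripper_width: 53.5
gripper_force: 42.6
```

>>> {"op": "apply_moves", "data": {"targets": [[[0, 0, 0], [0, 0, 0.5], 45], [[0, 0, 0], [0, 0, 0.5], 75], [[0, 0, 0], [0, 0, 0.5], 80], [[0, 0, 0], [0, 0, 0.5], 90], [[0, 0, 0], [0, 0, 0.5], 95], [[0, 0, 0], [0, 0, -40], 100], [[0, 0, 0], [0, 0, -80], 100], [[0, 0, 0], [0, 0, -90], 100]]}}

```text
clock: 6.5
ee_pos: [398.2, 338.7, 124.5]
ee_rot: [1.0, 0.0, 0.002, -0.001]
ft_force: [0.2, 0.2, -0.4]
gripper_width: 85.8
gripper_force: 0.0
```

>>> {"op": "apply_moves", "data": {"targets": [[[0, 0, 0], [50, 473, 0], 100], [[0, 0, 0], [50, 473, 0], 100], [[0, 0, 0], [50, 473, 0], 100], [[0, 0, 0], [50, 473, 0], 100], [[0, 0, 0], [50, 473, 0], 100], [[0, 0, 0], [50, 473, 0], 100], [[0, 0, 0], [50, 473, 0], 100], [[0, 0, 0], [50, 473, 0], 100]]}}

```text
clock: 7.3
ee_pos: [438.9, -61.9, 120.2]
ee_rot: [1.0, 0.0, 0.0, -0.0]
ft_force: [1.1, -0.1, -0.6]
gripper_width: 85.5
gripper_force: 0.0
```

>>> {"op": "apply_moves", "data": {"targets": [[[0, 0, 0], [0, 80, 0], 100], [[0, 0, 0], [0, 80, 0], 100], [[0, 0, 0], [0, 80, 0], 100], [[0, 0, 0], [0, 80, 0], 100]]}}

```text
clock: 7.7
ee_pos: [439.0, -140.2, 119.8]
ee_rot: [1.0, -0.001, -0.0, -0.0]
ft_force: [0.3, 0.5, -0.3]
gripper_width: 85.3
gripper_force: 0.0
```

Run:
```python
from h import *
s=arm.read_state();print(s["ee_pos"],s["ee_rot"].round(4))
f=optics.grab_frame("wrist");T=wristT(f,s);im=f["image"].copy()
u,v=pix(f,(449,-136,70),T);print(u,v);cv2.circle(im,(int(u),int(v)),3,(0,0,255),-1)
g=optics.grab_frame("top")["image"][150:260,90:370]
g=cv2.resize(g,(512,201));cv2.imwrite("pics/w3.png",np.vstack([im,g]))
```

```text
[ 438.99042675 -140.15613629  119.79529338] [ 1.e+00 -5.e-04 -3.e-04 -3.e-04]
247.27929544741824 202.87905310010552
```

View pics/w3.png

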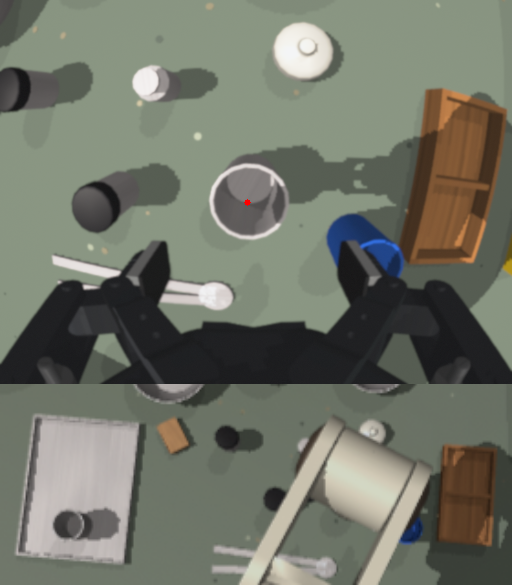

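Cup a stands on the tray (lower panel, (70,523)). The second cup's rim is centred at (249,201), so the cup is at about (450,−137), and the blue cup is clear to the side.

>>> {"op": "apply_moves", "data": {"targets": [[[0, 0, 0], [11, -3, 20], 100], [[0, 0, 0], [11, -3, 60], 100], [[0, 0, 0], [11, -3, 85], 100], [[0, 0, 0], [11, -3, 94], 100], [[0, 0, 0], [11, -3, 94], 100], [[0, 0, 0], [11, -3, 94], 45], [[0, 0, 0], [11, -3, 94], 45], [[0, 0, 0], [11, -3, 94], 45]], "squeeze": 40}}

```text
clock: 8.6
ee_pos: [451.2, -137.2, 28.0]
ee_rot: [1.0, 0.0, 0.001, 0.0]
ft_force: [-2.0, 2.5, 11.5]
gripper_width: 53.2
gripper_force: 39.5
```

>>> {"op": "apply_moves", "data": {"targets": [[[0, 0, 0], [0, 0, 0], 45], [[0, 0, 0], [0, 0, 0], 45], [[0, 0, 0], [0, 0, 0], 45]]}}

```text
clock: 8.9
ee_pos: [451.1, -137.2, 28.0]
ee_rot: [1.0, 0.0, 0.001, 0.0]
ft_force: [-3.2, 2.2, 13.0]
gripper_width: 53.0
gripper_force: 39.5
```

>>> {"op": "apply_moves", "data": {"targets": [[[0, 0, 0], [0, 0, -30], 45], [[0, 0, 0], [0, 0, -70], 45], [[0, 0, 0], [0, 0, -95], 45], [[0, 0, 0], [0, 0, -95], 45]]}}

```text
clock: 9.3
ee_pos: [451.9, -137.6, 125.6]
ee_rot: [1.0, 0.0, 0.003, 0.001]
ft_force: [0.1, -0.4, -0.6]
gripper_width: 52.9
gripper_force: 42.2
```

>>> {"op": "apply_moves", "data": {"targets": [[[0, 0, 0], [5, -35, 0], 45], [[0, 0, 0], [10, -75, 0], 45], [[0, 0, 0], [15, -115, 0], 45], [[0, 0, 0], [20, -155, 0], 45], [[0, 0, 0], [25, -195, 0], 45], [[0, 0, 0], [30, -235, 0], 45], [[0, 0, 0], [35, -275, 0], 45], [[0, 0, 0], [40, -315, 0], 45]]}}

```text
clock: 10.1
ee_pos: [489.9, 179.9, 121.3]
ee_rot: [1.0, 0.0, 0.0, -0.0]
ft_force: [0.4, -1.5, -0.6]
gripper_width: 53.3
gripper_force: 42.3
```

>>> {"op": "apply_moves", "data": {"targets": [[[0, 0, 0], [5, -40, 0], 45], [[0, 0, 0], [10, -80, 0], 45], [[0, 0, 0], [15, -120, 0], 45], [[0, 0, 0], [18, -150, 0], 45], [[0, 0, 0], [18, -153, 20], 45], [[0, 0, 0], [18, -153, 50], 45], [[0, 0, 0], [18, -153, 70], 45], [[0, 0, 0], [18, -153, 70], 45]]}}

```text
clock: 10.9
ee_pos: [506.5, 330.5, 48.4]
ee_rot: [1.0, 0.0, -0.002, 0.001]
ft_force: [-0.8, -0.7, -1.4]
gripper_width: 53.1
gripper_force: 42.3
```

>>> {"op": "apply_moves", "data": {"targets": [[[0, 0, 0], [0, 0, 0], 45], [[0, 0, 0], [0, 0, 0], 45]]}}

```text
clock: 11.1
ee_pos: [508.7, 331.4, 52.8]
ee_rot: [1.0, 0.0, 0.001, -0.0]
ft_force: [-0.4, -1.0, -0.5]
gripper_width: 53.3
gripper_force: 42.4
```

>>> {"op": "apply_moves", "data": {"targets": [[[0, 0, 0], [0, 0, 10], 45], [[0, 0, 0], [0, 0, 15], 45], [[0, 0, 0], [0, 0, 18], 45], [[0, 0, 0], [0, 0, 19], 45], [[0, 0, 0], [0, 0, 20], 45], [[0, 0, 0], [0, 0, 20], 45], [[0, 0, 0], [0, 0, 20], 45]]}}

```text
clock: 11.8
ee_pos: [508.1, 331.2, 32.2]
ee_rot: [1.0, 0.0, 0.0, -0.0]
ft_force: [-4.2, -3.0, 10.2]
gripper_width: 53.0
gripper_force: 42.3
```

>>> {"op": "apply_moves", "data": {"targets": [[[0, 0, 0], [0, 0, -0.5], 75], [[0, 0, 0], [0, 0, -0.5], 80], [[0, 0, 0], [0, 0, -0.5], 90], [[0, 0, 0], [0, 0, -0.5], 100], [[0, 0, 0], [0, 0, -40], 100], [[0, 0, 0], [0, 0, -80], 100], [[0, 0, 0], [0, 0, -95], 100], [[0, 0, 0], [0, 0, -95], 100]]}}

```text
clock: 12.6
ee_pos: [508.9, 331.6, 128.9]
ee_rot: [1.0, 0.0, 0.002, -0.001]
ft_force: [-0.1, 0.5, -0.6]
gripper_width: 85.3
gripper_force: 0.0
```

>>> {"op": "apply_moves", "data": {"targets": [[[0, 0, 0], [37, 260, -10], 100], [[0, 0, 0], [37, 260, -10], 100], [[0, 0, 0], [37, 260, -10], 100], [[0, 0, 0], [37, 260, -10], 100], [[0, 0, 0], [37, 260, -10], 100], [[0, 0, 0], [37, 260, -10], 100], [[0, 0, 0], [37, 260, -10], 100], [[0, 0, 0], [37, 260, -10], 100]]}}

```text
clock: 13.4
ee_pos: [544.8, 71.7, 135.4]
ee_rot: [1.0, 0.0, -0.001, -0.0]
ft_force: [0.4, 0.6, -0.6]
gripper_width: 85.6
gripper_force: 0.0
```

Run:
```python
from h import *
s=arm.read_state();print(s["ee_pos"],s["ee_rot"].round(4))
f=optics.grab_frame("wrist");T=wristT(f,s);im=f["image"].copy()
u,v=pix(f,(546,71,64),T);print(u,v);cv2.circle(im,(int(u),int(v)),3,(0,0,255),-1)
g=optics.grab_frame("top")["image"][150:260,90:370]
g=cv2.resize(g,(512,201));cv2.imwrite("pics/w4.png",np.vstack([im,g]))
```

```text
[544.78624784  71.69380421 135.40134986] [ 1.e+00  1.e-04 -7.e-04 -2.e-04]
254.33908651834307 205.1813382038401
```

View pics/w4.png

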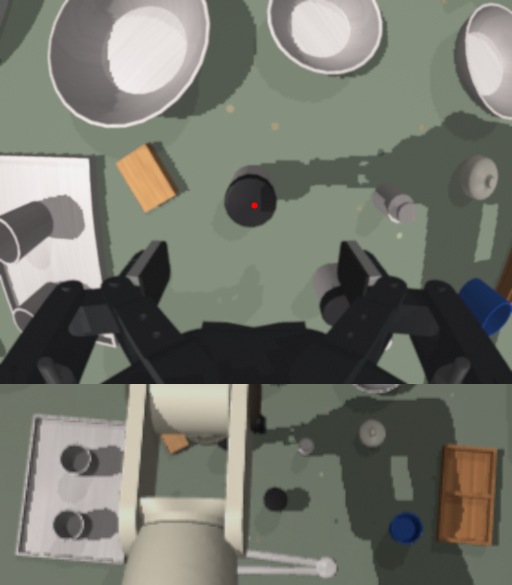

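Both cups stand upright on the tray, at (77,459) and (70,523) in the lower panel. The jar cap is centred at (250,201), so the jar is at about (549,74).

>>> {"op": "apply_moves", "data": {"targets": [[[0, 0, 0], [4, -2, 40], 100], [[0, 0, 0], [4, -2, 80], 100], [[0, 0, 0], [4, -2, 100], 100], [[0, 0, 0], [4, -2, 105], 100], [[0, 0, 0], [4, -2, 105], 100], [[0, 0, 0], [4, -2, 105], 30], [[0, 0, 0], [4, -2, 105], 30], [[0, 0, 0], [4, -2, 105], 30]], "squeeze": 40}}

```text
clock: 14.3
ee_pos: [549.6, 73.3, 32.3]
ee_rot: [1.0, 0.0, 0.001, -0.0]
ft_force: [-0.7, 0.0, 1.0]
gripper_width: 44.0
gripper_force: 0.0
```

>>> {"op": "apply_moves", "data": {"targets": [[[0, 0, 0], [0, 0, 0], 30], [[0, 0, 0], [0, 0, 0], 30], [[0, 0, 0], [0, 0, 0], 30]]}}

```text
clock: 14.6
ee_pos: [549.8, 73.3, 32.4]
ee_rot: [1.0, 0.0, 0.001, -0.0]
ft_force: [-1.4, 2.3, 6.3]
gripper_width: 40.0
gripper_force: 39.5
```

>>> {"op": "apply_moves", "data": {"targets": [[[0, 0, 0], [0, 0, -30], 30], [[0, 0, 0], [0, 0, -70], 30], [[0, 0, 0], [0, 0, -110], 30], [[0, 0, 0], [0, 0, -130], 30], [[0, 0, 0], [0, 0, -130], 30]]}}

```text
clock: 15.1
ee_pos: [550.4, 73.2, 164.9]
ee_rot: [1.0, 0.0, 0.003, -0.0]
ft_force: [-0.1, 0.4, -1.1]
gripper_width: 39.6
gripper_force: 40.9
```

>>> {"op": "apply_moves", "data": {"targets": [[[0, 0, 0], [-5, 35, 0], 30], [[0, 0, 0], [-10, 75, 0], 30], [[0, 0, 0], [-16, 115, 0], 30], [[0, 0, 0], [-22, 155, 0], 30], [[0, 0, 0], [-28, 195, 0], 30], [[0, 0, 0], [-34, 235, 0], 30], [[0, 0, 0], [-40, 275, 0], 30], [[0, 0, 0], [-45, 315, 0], 30]]}}

```text
clock: 15.9
ee_pos: [503.4, -243.3, 160.2]
ee_rot: [1.0, 0.0, -0.0, -0.0]
ft_force: [1.5, 0.2, -1.4]
gripper_width: 39.9
gripper_force: 40.9
```

>>> {"op": "apply_moves", "data": {"targets": [[[0, 0, 0], [-5, 35, 0], 30], [[0, 0, 0], [-10, 70, 0], 30], [[0, 0, 0], [-14, 95, 0], 30], [[0, 0, 0], [-15, 105, 0], 30], [[0, 0, 0], [-15, 105, 20], 30], [[0, 0, 0], [-15, 105, 40], 30], [[0, 0, 0], [-15, 105, 50], 30], [[0, 0, 0], [-15, 105, 50], 30]]}}

```text
clock: 16.7
ee_pos: [489.0, -345.8, 109.6]
ee_rot: [1.0, 0.0, -0.001, -0.001]
ft_force: [0.2, 0.2, -0.9]
gripper_width: 39.7
gripper_force: 41.0
```

Run:
```python
from h import *
s=arm.read_state();print(s["ee_pos"],s["ee_rot"].round(4))
f=optics.grab_frame("wrist");T=wristT(f,s);im=f["image"].copy()
for p in [(491,-347,30),(409,-341,30),(450,-344,30)]:
    u,v=pix(f,p,T);print(u,v);cv2.circle(im,(int(u),int(v)),2,(0,255,0),-1)
cv2.imwrite("pics/w5.png",im)
```

```text
[ 488.95046676 -345.82336777  109.61366123] [ 1.0e+00  5.0e-04 -1.0e-03 -1.1e-03]
255.09154434864897 200.80995055928705
248.1415675896858 288.7386179189624
251.37952165703646 247.9824375433832
```

View pics/w5.png

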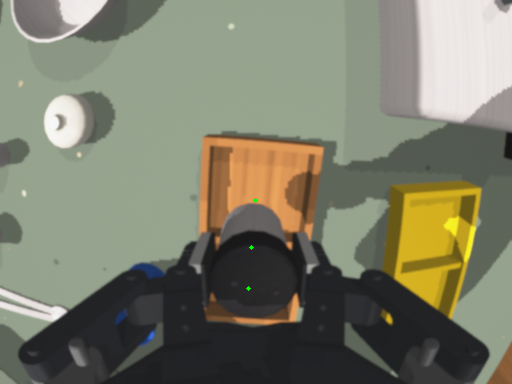

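The jar is held over the caddy. The caddy's far rim corners are at (203,137) and (322,148).

Run:
```python
from h import *
s=arm.read_state();f=optics.grab_frame("wrist");T=wristT(f,s)
P=[atz(f,u,v,30,T)[:2] for u,v in [(203,137),(322,148)]];print(np.round(P))
d=P[1]-P[0];d/=np.linalg.norm(d);n=np.array([d[1],-d[0]])
n*=np.sign(-n[0]);m=(P[0]+P[1])/2
print(d,m,[ (m+n*k).round(1) for k in (44,85,126)])
```

```text
[[ 541. -308.]
 [ 533. -399.]]
[-0.08937052 -0.99599845] [ 537.41400979 -353.44308229] [array([ 493.6, -349.5]), array([ 452.8, -345.8]), array([ 411.9, -342.2])]
```

>>> {"op": "apply_moves", "data": {"targets": [[[0, 0, 0], [4, 3, 15], 30], [[0, 0, 0], [4, 3, 35], 30], [[0, 0, 0], [4, 3, 55], 30], [[0, 0, 0], [4, 3, 65], 30], [[0, 0, 0], [4, 3, 68], 30], [[0, 0, 0], [4, 3, 70], 30], [[0, 0, 0], [4, 3, 71], 30], [[0, 0, 0], [4, 3, 71], 30]]}}

```text
clock: 17.6
ee_pos: [493.7, -350.1, 40.9]
ee_rot: [1.0, 0.0, 0.0, 0.0]
ft_force: [-0.2, -0.5, -1.7]
gripper_width: 39.9
gripper_force: 41.0
```

>>> {"op": "apply_moves", "data": {"targets": [[[0, 0, 0], [0, 0, 0], 30], [[0, 0, 0], [0, 0, 0], 30]]}}

```text
clock: 17.8
ee_pos: [493.5, -350.0, 40.7]
ee_rot: [1.0, 0.0, 0.0, 0.0]
ft_force: [0.2, -0.9, -1.0]
gripper_width: 39.5
gripper_force: 41.0
```

>>> {"op": "apply_moves", "data": {"targets": [[[0, 0, 0], [0, 0, 1], 30], [[0, 0, 0], [0, 0, 2], 30], [[0, 0, 0], [0, 0, 2.5], 30], [[0, 0, 0], [0, 0, 2.5], 30]]}}

```text
clock: 18.2
ee_pos: [493.7, -349.9, 38.4]
ee_rot: [1.0, 0.0, 0.0, 0.0]
ft_force: [-0.1, 2.3, 6.8]
gripper_width: 39.9
gripper_force: 41.7
```

>>> {"op": "apply_moves", "data": {"targets": [[[0, 0, 0], [0, 0, -0.5], 60], [[0, 0, 0], [0, 0, -0.5], 70], [[0, 0, 0], [0, 0, -0.5], 90], [[0, 0, 0], [0, 0, -0.5], 100], [[0, 0, 0], [0, 0, -30], 100], [[0, 0, 0], [0, 0, -70], 100], [[0, 0, 0], [0, 0, -95], 100], [[0, 0, 0], [0, 0, -95], 100]]}}

```text
clock: 19.0
ee_pos: [494.5, -350.9, 136.8]
ee_rot: [1.0, 0.0, 0.002, 0.002]
ft_force: [0.5, -0.2, -0.8]
gripper_width: 85.7
gripper_force: 0.0
```

>>> {"op": "apply_moves", "data": {"targets": [[[0, 0, 0], [-52, -338, 0], 100], [[0, 0, 0], [-52, -338, 0], 100], [[0, 0, 0], [-52, -338, 0], 100], [[0, 0, 0], [-52, -338, 0], 100], [[0, 0, 0], [-52, -338, 0], 100], [[0, 0, 0], [-52, -338, 0], 100], [[0, 0, 0], [-52, -338, 0], 100], [[0, 0, 0], [-52, -338, 0], 100]]}}

```text
clock: 19.8
ee_pos: [440.1, -8.0, 132.5]
ee_rot: [1.0, 0.002, -0.0, -0.001]
ft_force: [0.6, -0.1, -0.2]
gripper_width: 85.5
gripper_force: 0.0
```

Run:
```python
from h import *
s=arm.read_state();print(s["ee_pos"],s["ee_rot"].round(4))
f=optics.grab_frame("wrist");T=wristT(f,s);im=f["image"].copy()
u,v=pix(f,(442,-12,64),T);print(u,v);cv2.circle(im,(int(u),int(v)),3,(0,0,255),-1)
g=optics.grab_frame("top")["image"][150:260,90:370]
g=cv2.resize(g,(512,201));cv2.imwrite("pics/w6.png",np.vstack([im,g]))
```

```text
[440.08880478  -7.95305354 132.48176773] [ 1.0e+00  2.3e-03 -1.0e-04 -6.0e-04]
258.9096754240651 205.62905737095002
```

View pics/w6.png

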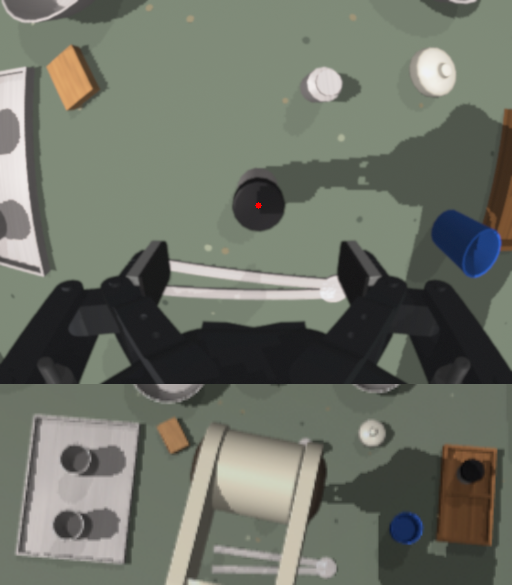

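The first jar stands in the far bay (lower panel, (471,471)). The second jar's cap is at (259,204), matching (442,−12).

>>> {"op": "apply_moves", "data": {"targets": [[[0, 0, 0], [2, 2, 40], 100], [[0, 0, 0], [2, 2, 80], 100], [[0, 0, 0], [2, 2, 97], 100], [[0, 0, 0], [2, 2, 102], 100], [[0, 0, 0], [2, 2, 102], 100], [[0, 0, 0], [2, 2, 102], 30], [[0, 0, 0], [2, 2, 102], 30], [[0, 0, 0], [2, 2, 102], 30]], "squeeze": 40}}

```text
clock: 20.7
ee_pos: [443.7, -14.0, 31.6]
ee_rot: [1.0, 0.0, 0.001, 0.0]
ft_force: [-0.5, 0.4, 1.1]
gripper_width: 43.9
gripper_force: 0.1
```

>>> {"op": "apply_moves", "data": {"targets": [[[0, 0, 0], [0, 0, 0], 30], [[0, 0, 0], [0, 0, 0], 30], [[0, 0, 0], [0, 0, 0], 30]]}}

```text
clock: 21.0
ee_pos: [443.8, -14.0, 31.7]
ee_rot: [1.0, 0.0, 0.001, 0.0]
ft_force: [-0.8, 0.4, 6.4]
gripper_width: 40.3
gripper_force: 39.4
```

>>> {"op": "apply_moves", "data": {"targets": [[[0, 0, 0], [0, 0, -30], 30], [[0, 0, 0], [0, 0, -70], 30], [[0, 0, 0], [0, 0, -110], 30], [[0, 0, 0], [0, 0, -130], 30], [[0, 0, 0], [0, 0, -130], 30]]}}

```text
clock: 21.5
ee_pos: [444.4, -14.0, 163.9]
ee_rot: [1.0, 0.0, 0.003, 0.0]
ft_force: [0.0, -0.3, -1.4]
gripper_width: 39.5
gripper_force: 40.7
```

>>> {"op": "apply_moves", "data": {"targets": [[[0, 0, 0], [-3, 35, 0], 30], [[0, 0, 0], [-7, 75, 0], 30], [[0, 0, 0], [-11, 115, 0], 30], [[0, 0, 0], [-15, 155, 0], 30], [[0, 0, 0], [-19, 195, 0], 30], [[0, 0, 0], [-23, 235, 0], 30], [[0, 0, 0], [-27, 275, 0], 30], [[0, 0, 0], [-31, 310, 0], 30]]}}

```text
clock: 22.3
ee_pos: [411.6, -325.5, 159.5]
ee_rot: [1.0, 0.0, -0.0, -0.0]
ft_force: [0.7, -0.1, -0.4]
gripper_width: 40.1
gripper_force: 40.8
```

>>> {"op": "apply_moves", "data": {"targets": [[[0, 0, 0], [-1, 18, 10], 30], [[0, 0, 0], [-1, 18, 40], 30], [[0, 0, 0], [-1, 18, 70], 30], [[0, 0, 0], [-1, 18, 80], 30], [[0, 0, 0], [-1, 18, 80], 30], [[0, 0, 0], [-1, 18, 80], 30]]}}

```text
clock: 22.9
ee_pos: [411.8, -341.9, 81.6]
ee_rot: [1.0, 0.0, 0.0, 0.0]
ft_force: [-0.4, -0.6, -0.5]
gripper_width: 40.1
gripper_force: 40.9
```

Contact is expected at z ≈ 37.7.

>>> {"op": "apply_moves", "data": {"targets": [[[0, 0, 0], [0, 0, 20], 30], [[0, 0, 0], [0, 0, 35], 30], [[0, 0, 0], [0, 0, 40], 30], [[0, 0, 0], [0, 0, 42], 30], [[0, 0, 0], [0, 0, 43], 30], [[0, 0, 0], [0, 0, 44], 30], [[0, 0, 0], [0, 0, 44], 30], [[0, 0, 0], [0, 0, 44], 30]]}}

```text
clock: 23.7
ee_pos: [411.8, -342.2, 37.7]
ee_rot: [1.0, 0.0, 0.001, 0.0]
ft_force: [-0.8, 0.6, 6.7]
gripper_width: 39.7
gripper_force: 41.3
```

>>> {"op": "apply_moves", "data": {"targets": [[[0, 0, 0], [0, 0, -0.5], 60], [[0, 0, 0], [0, 0, -0.5], 70], [[0, 0, 0], [0, 0, -0.5], 90], [[0, 0, 0], [0, 0, -0.5], 100], [[0, 0, 0], [0, 0, -30], 100], [[0, 0, 0], [0, 0, -70], 100], [[0, 0, 0], [0, 0, -100], 100], [[0, 0, 0], [0, 0, -100], 100]]}}

```text
clock: 24.5
ee_pos: [412.6, -343.1, 141.0]
ee_rot: [1.0, 0.0, 0.002, 0.002]
ft_force: [0.6, 0.8, -0.3]
gripper_width: 85.2
gripper_force: 0.0
```

>>> {"op": "apply_moves", "data": {"targets": [[[0, 0, 0], [122, -279, 10], 80], [[0, 0, 0], [122, -279, 10], 80], [[0, 0, 0], [122, -279, 10], 80], [[0, 0, 0], [122, -279, 10], 80], [[0, 0, 0], [122, -279, 10], 80], [[0, 0, 0], [122, -279, 10], 80], [[0, 0, 0], [122, -279, 10], 80], [[0, 0, 0], [122, -279, 10], 80]]}}

```text
clock: 25.3
ee_pos: [533.2, -61.5, 126.0]
ee_rot: [1.0, 0.002, -0.001, -0.0]
ft_force: [-0.4, -0.3, -0.5]
gripper_width: 68.1
gripper_force: 0.0
```

Run:
```python
from h import *
s=arm.read_state();print(s["ee_pos"],s["ee_rot"].round(4))
f=optics.grab_frame("wrist");T=wristT(f,s);im=f["image"].copy()
for p in [(533,-63,56),(695,11,36)]:
    u,v=pix(f,p,T);print(u,v);cv2.circle(im,(int(u),int(v)),2,(0,0,255),-1)
g=optics.grab_frame("top")["image"][150:260,90:370]
g=cv2.resize(g,(512,201));cv2.imwrite("pics/w7.png",np.vstack([im,g]))
```

```text
[533.24871383 -61.5408813  126.00305126] [ 1.0e+00  1.6e-03 -6.0e-04 -2.0e-04]
255.3392158705092 207.63063282159752
163.34727865818658 5.613671959542586
```

View pics/w7.png

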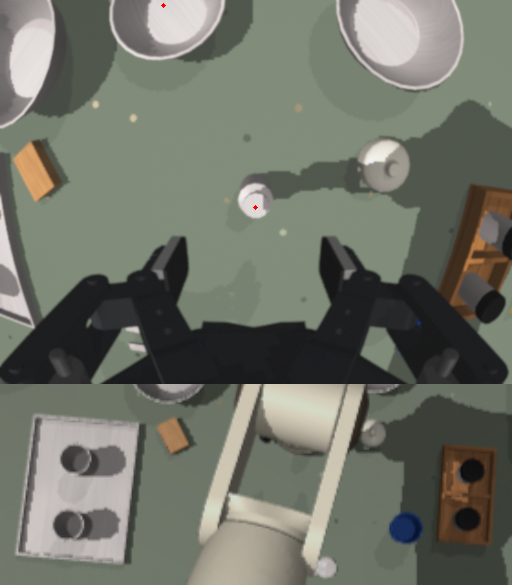

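Both jars stand in the caddy, one in each bay. The weight's knob is at (256,204), so the weight is at about (536,−63).

>>> {"op": "apply_moves", "data": {"targets": [[[0, 0, 0], [3, 1, 40], 80], [[0, 0, 0], [3, 1, 80], 80], [[0, 0, 0], [3, 1, 105], 80], [[0, 0, 0], [3, 1, 113], 80], [[0, 0, 0], [3, 1, 113], 80], [[0, 0, 0], [3, 1, 113], 15], [[0, 0, 0], [3, 1, 113], 15], [[0, 0, 0], [3, 1, 113], 15]], "squeeze": 40}}

```text
clock: 26.2
ee_pos: [536.9, -64.1, 15.2]
ee_rot: [1.0, 0.0, 0.001, 0.0]
ft_force: [-1.1, -1.1, 16.5]
gripper_width: 26.6
gripper_force: 38.4
```

>>> {"op": "apply_moves", "data": {"targets": [[[0, 0, 0], [0, 0, 0], 15], [[0, 0, 0], [0, 0, 0], 15], [[0, 0, 0], [0, 0, 0], 15]]}}

```text
clock: 26.5
ee_pos: [537.0, -64.1, 15.2]
ee_rot: [1.0, 0.0, 0.001, 0.0]
ft_force: [-3.1, -1.2, 8.4]
gripper_width: 26.7
gripper_force: 39.0
```

>>> {"op": "apply_moves", "data": {"targets": [[[0, 0, 0], [0, 0, -30], 15], [[0, 0, 0], [0, 0, -70], 15], [[0, 0, 0], [0, 0, -110], 15], [[0, 0, 0], [0, 0, -140], 15], [[0, 0, 0], [0, 0, -140], 15]]}}

```text
clock: 27.0
ee_pos: [537.9, -64.2, 158.9]
ee_rot: [1.0, 0.0, 0.004, 0.001]
ft_force: [1.4, 0.2, -0.7]
gripper_width: 26.9
gripper_force: 39.9
```

>>> {"op": "apply_moves", "data": {"targets": [[[0, 0, 0], [30, -22, 0], 15], [[0, 0, 0], [60, -45, 0], 15], [[0, 0, 0], [95, -65, 0], 15], [[0, 0, 0], [120, -75, 0], 15], [[0, 0, 0], [140, -75, 0], 15], [[0, 0, 0], [140, -75, 0], 15], [[0, 0, 0], [140, -75, 0], 15]]}}

```text
clock: 27.7
ee_pos: [675.9, 11.3, 153.0]
ee_rot: [1.0, 0.0, -0.001, -0.0]
ft_force: [-0.6, -0.4, -1.6]
gripper_width: 27.2
gripper_force: 39.9
```

Run:
```python
from h import *
s=arm.read_state();print(s["ee_pos"],s["ee_rot"].round(4))
f=optics.grab_frame("wrist");T=wristT(f,s);im=f["image"].copy()
a=np.linspace(0,2*np.pi,40)
for t in a:
    u,v=pix(f,(698+50*np.cos(t),11+50*np.sin(t),36),T);cv2.circle(im,(int(u),int(v)),1,(0,0,255),-1)
cv2.imwrite("pics/w8.png",im)
```

```text
[675.85878174  11.34788303 153.04925188] [ 1.e+00  4.e-04 -6.e-04 -1.e-04]
```

View pics/w8.png

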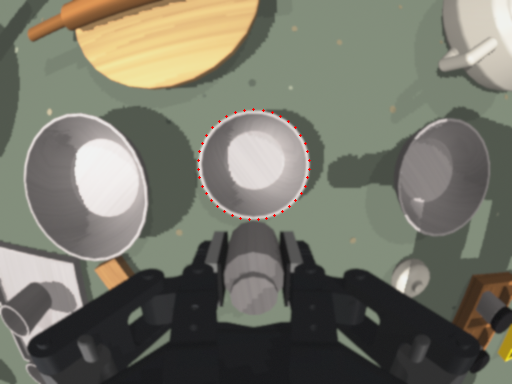

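The dotted circle for a bowl at (698,11) falls right on the small bowl's rim, centred at (254,164).

>>> {"op": "apply_moves", "data": {"targets": [[[0, 0, 0], [22, 0, 10], 15], [[0, 0, 0], [22, 0, 45], 15], [[0, 0, 0], [22, 0, 80], 15], [[0, 0, 0], [22, 0, 105], 15], [[0, 0, 0], [22, 0, 120], 15], [[0, 0, 0], [22, 0, 126], 15], [[0, 0, 0], [22, 0, 126], 15], [[0, 0, 0], [22, 0, 126], 15]]}}

```text
clock: 28.55
ee_pos: [698.8, 11.2, 29.4]
ee_rot: [1.0, 0.0, 0.001, 0.0]
ft_force: [-0.3, -0.0, -0.6]
gripper_width: 26.8
gripper_force: 39.9
```

>>> {"op": "apply_moves", "data": {"targets": [[[0, 0, 0], [0, 0, 5], 15], [[0, 0, 0], [0, 0, 8], 15], [[0, 0, 0], [0, 0, 9.5], 15], [[0, 0, 0], [0, 0, 10.5], 15], [[0, 0, 0], [0, 0, 10.5], 15], [[0, 0, 0], [0, 0, 10.5], 15]]}}

```text
clock: 29.15
ee_pos: [698.3, 11.3, 18.3]
ee_rot: [1.0, 0.0, 0.0, -0.0]
ft_force: [-4.6, 0.0, 8.7]
gripper_width: 26.8
gripper_force: 40.8
```

Contact. I open a little and lift straight up, then retreat and look.

>>> {"op": "apply_moves", "data": {"targets": [[[0, 0, 0], [0, 0, -0.5], 42], [[0, 0, 0], [0, 0, -0.5], 42], [[0, 0, 0], [0, 0, -0.5], 42], [[0, 0, 0], [0, 0, -15], 42], [[0, 0, 0], [0, 0, -40], 42], [[0, 0, 0], [0, 0, -80], 42], [[0, 0, 0], [0, 0, -120], 60], [[0, 0, 0], [0, 0, -150], 60]]}}

```text
clock: 29.95
ee_pos: [698.5, 11.3, 171.5]
ee_rot: [1.0, 0.0, 0.001, 0.0]
ft_force: [-1.3, 0.1, -1.1]
gripper_width: 51.3
gripper_force: 0.0
```

>>> {"op": "apply_moves", "data": {"targets": [[[0, 0, 0], [-200, 0, -150], 60], [[0, 0, 0], [-200, 0, -150], 60], [[0, 0, 0], [-200, 0, -150], 60], [[0, 0, 0], [-200, 0, -150], 60], [[0, 0, 0], [-200, 0, -150], 60], [[0, 0, 0], [-200, 0, -150], 60], [[0, 0, 0], [-200, 0, -150], 60], [[0, 0, 0], [-200, 0, -150], 60]]}}

```text
clock: 30.75
ee_pos: [498.4, 11.1, 317.0]
ee_rot: [1.0, 0.0, -0.0, -0.0]
ft_force: [1.7, 0.6, -0.2]
gripper_width: 51.2
gripper_force: 0.0
```

Run:
```python
from h import *
s=arm.read_state();print(s["clock"],s["ee_pos"])
a=cv2.resize(optics.grab_frame("scene")["image"][90:290,90:410],(640,400),interpolation=cv2.INTER_CUBIC)
w=cv2.resize(optics.grab_frame("wrist")["image"][:240],(640,200*3//2))[:200]
cv2.imwrite("pics/end.png",np.vstack([a,w]))
```

```text
30.75 [498.416468    11.13901027 316.97413103]
```

View pics/end.png

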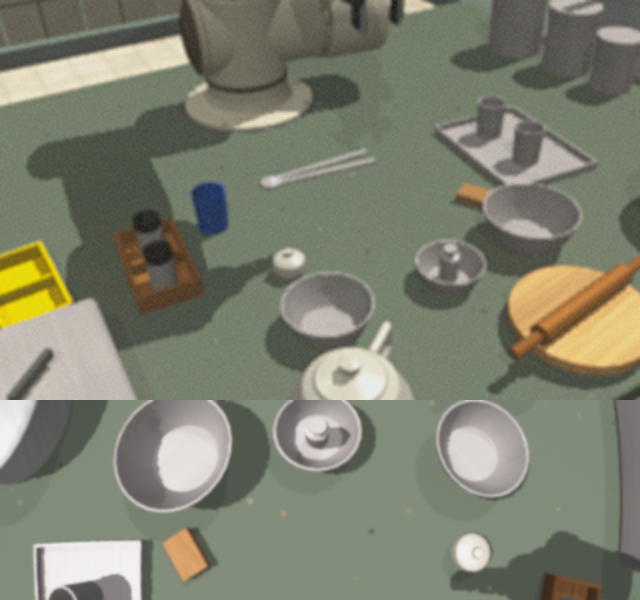

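The final picture shows both cups upright on the tray (490,118) and (529,145), the jars in separate bays (147,228) and (159,262), and the weight standing in the small bowl (450,262).

```bash
python3 -c "
from bench import arm
print(arm.sign_off())"
```

```text
the job is handed in; nothing more can be done
None
```

I handed the job in at about 31 s: both steel cups stand upright on the tray, the jars stand one in each caddy bay, the weight stands in the smallest bowl, the bowls look unmoved, and the gripper has let go of everything.

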